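Put the solder reel away in the dry-storage case and slide its door shut

ROBOT

A 7-joint arm with a two-finger parallel gripper is mounted at the origin on the work surface. World frame = base frame: x ahead of the robot, y to its left, z up, the work surface at z = 0. Lengths are in m, angles in rad, forces in N, time in s.
With the tool pointing down it reaches from about 0.4 to 0.925 m from the base axis. Payload 4.1 kg.
Tool frame: the origin (TCP) lies midway between the tips of the shut fingers; the grasp point (between the pads) lies behind it (bot.tcp_to_grasp is the z of the grasp point in the tool frame, in m); z points along the fingers, y is the direction in which the jaws open and shut (so a half turn about z gives the same grasp; the last joint's range is limited). The gripper opens to 85 mm and grips with 20 to 120 N. Pads are 22 mm wide; open, the fingers measure 114 mm over their backs; the gripper's body (76 mm by 85 mm) begins 54 mm behind the grasp point. The pads swing forward as they close: fully open they stand 13 mm farther back than shut.
Start: joints at [1.174, 0.398, 0.045, 1.537, -0.019, 1.207, -0.051], TCP at [0.191, -0.621, 0.231] pointing down, gripper open.
Joint ranges: [-2.82, 2.82], [-0.49, 2.23], [-1.37, 1.46], [0, 2.46], [-1.36, 4.5], [0.23, 2], [-2.94, 2.94]. Speed limits (rad/s): [2.57, 2.57, 3.14, 3.14, 3.14, 3.14, 3.14].

INTERFACE

Orientations are given as a unit quaternion [w, x, y, z].
In Python, from cell import bot, optics gives the robot as it stands.
- The arm moves only by the tool drive_tool, never from a script. Its argument "deltas" is a list that holds one entry, the list of rows, each a list of 7 numbers: the closure in counts, from 0 (fully open) to 255 (shut), then the shift along the tool's x, y, z in mm, then the turn, a rotation vector about the tool's x, y, z in rad. A call has 1 to 5 rows; each row is the pose to reach, as a shift and turn from the pose measured when the call began, along the tool's axes at that moment; what a row does not reach only later rows make up. A row lasts 1/8 s, in which the tool goes at most 62.5 mm and 10.7 degrees, less where a joint would pass 70% of its speed; a pose out of reach is approached as far as the arm can. A call with a gripper value outside its range is refused whole. The fingers move at their own pace and stop on an object; the grip force is fixed at half the most. Time passes only in rows, so rows that repeat a pose let the fingers close. It gives the time, the measured TCP pose, the force and the opening at its end, in the units of the state.
- bot.read_state(): the state, without advancing time (a new reading comes with each control period).
- optics.camera(name): name is "scene" or "top"; returns a dict with "img" (480x640x3 uint8, red, green, blue), "z_map" (480x640 float32, m along the optical axis (not along the pixel's ray), 0 where there is no reading), "mtx" (3x3 intrinsics, pixels), "camera_from_world" (4x4, takes a point from world to camera coordinates). Camera axes: x right, y down, z forward; pixel columns grow to the right and rows downward; lengths in m; the calibration is good to about 2 mm. A picture is of the moment at which its call begins.
- bot.job_done(): hands the job in, once; it reports no verdict.
The state is a dict: "time_s": time; "joints": joint angles; "qd": joint speeds; "joint_torque": joint torques, N m; "tcp_pos": TCP position; "tool_rot": TCP orientation; "contact_force": force on the tool from outside, world axes, zero at the start; "moment": the same for the moment, N m; "finger_gap": finger opening in m.
Only numpy, scipy, OpenCV 4.12 (cv2) and the standard library are available. Lean on these libraries where they do the work, as an engineer would, in place of code of your own. Each camera call takes 0.05 s, during which the arm holds its last target.

TASK

Lift the blue solder reel up off its spindle and stand it upright in the open bay of the dry-storage case, setting it down rather than dropping it. Then push the case's sliding door along its track until it is fully closed against the frame, without slamming it. Leave the yellow reel on its spindle.

Things in the scene. Friction and masses are not known exactly. Their poses are not given: they have to be found in the camera images.
- blue_reel_center (a point): The reel to put away: full solder reel, blue flanges, silver-grey winding flush between them. Upright cylinder (own z) 56 mm in diameter, 45 mm high, about 0.35 kg, with a 22 mm bore through it, on a spindle with 5 mm of play all round. The point is its centre, 22.5 mm above its underside, in the hollow bore.
- yellow_reel_center (a point): A second reel of the same size on the other spindle, yellow flanges and copper-coloured winding; it stays there. The point is its centre, half-way up. Which spindle has which reel changes.
- stand: Grey reel stand, fixed: plate 90 mm (own x) by 200 mm (own y), 12 mm thick, with two upright steel spindles 12 mm in diameter at own y = -60 and +60 mm. The reels stand on the plate; the spindles' tops are 67 mm above the bench, 10 mm above the reels' tops. Clear space before and behind it (own x). Origin: centre of its underside, on the bench.
- case: Grey dry-storage case, fixed: 180 mm (own x) by 330 mm (own y), walls 60 mm high, aluminium tracks and end frames up to 74 mm. Own -y half: fixed milky clear pane over stock reels. Own +y half: the bay, inside x -82 to +82, y +3 to +155 mm, floor 5 mm above the bench, uncovered while the door is open. The door closes towards own +y. Origin: centre of its underside.
- bay (a point): Point on the bay's floor, 5 mm above the bench, at x = 0, y = +95 mm of the case, axes as the case: the middle of the part of the bay that is uncovered when the door is least open. Anywhere on the bay's floor will do for the reel.
- door_handle (a point): Centre of the red pull bar on the sliding door, 85 mm above the bench; moves with the door; axes as the case. Bar 70 mm long (case x), 12 mm thick (y), foot at 68 mm (the door's upper face), top at 103 mm. The milky clear, blue-edged door reaches 54 mm ahead (case +y) and 104 mm behind. Push the bar's rear (-y) face towards case +y.
- door (a joint): Opening of the sliding door in m: 0 is closed against the frame, growing as it slides towards the case's -y; most 0.152. It starts 0.125 to 0.15 open. It takes about 3 N to slide and stays where it is left.
There are look-alikes about, which are no part of the job. Of the things that look like the part that bears blue_reel_center, the larger one is meant. Of the things shaped like the stand, the grey one is meant.

How it is judged:
By the outcome, as a careful person would: the job done as asked, in the order asked, and still so for the second after the job is handed in, with the robot touching nothing.
It also fails if it takes over 56 s, if anything falls off the work surface, if the arm or the gripper's body presses on something with over 40 N, if the wrist force passes 120 N, or if a joint passes its speed limit or range.

## Working session

There is one attempt and no reset: what is moved stays moved. The work goes in short steps, Python scripts to look and compute and a tool call to move; the robot and the scene stay as the last step left them, time stands still between calls to the robot, and variables do not carry over. Pictures are saved under pics/ and viewed, and the job is handed in when it is done.

Besides the shell and the picture viewer there is one more tool, called as name(argument=value, ...) on one line, values as JSON. drive_tool: Moves the arm, as the interface text tells. Its arguments: {"type":"object","properties":{"deltas":{"type":"array","items":{"type":"array","items":{"type":"array","items":{"type":"number"}}}}},"required":["deltas"]}

```bash
mkdir -p pics; ls; python3 - <<'E'
from cell import bot, optics
import cv2
s=bot.read_state(); print(s, bot.tcp_to_grasp)
for n in("scene","top"):
    c=optics.camera(n); cv2.imwrite(f"pics/{n}0.png",c["img"][:,:,::-1]); print(n,c["mtx"],c["camera_from_world"])
E
```

```text
pics
{'time_s': 0.0, 'joints': array([ 1.17400752,  0.39916235,  0.04505014,  1.53792325, -0.01870985,
        1.20690144, -0.05070362]), 'qd': array([-0.00096145, -0.00068877,  0.0007659 ,  0.00155821, -0.00094521,
        0.00017191, -0.00045801]), 'joint_torque': array([-5.05732933e-04, -4.75110877e+01,  1.36464570e+00, -2.54213440e+01,
        1.16007574e-02,  9.36552562e-03, -5.70694084e-06]), 'tcp_pos': array([ 0.19053446, -0.62076025,  0.23026372]), 'tool_rot': array([-9.63376804e-04,  9.88928594e-01,  1.48388891e-01, -2.11340884e-04]), 'contact_force': array([ 0.25120174, -0.37686203, -0.00641736]), 'moment': array([-0.01247742, -0.02315308, -0.03418518]), 'finger_gap': 0.08536342812892815} -0.0187
scene [[571.95544968   0.         330.97527715]
 [  0.         571.95544968 233.1242313 ]
 [  0.           0.           1.        ]] [[ 0.72886582  0.6844695  -0.01600355 -0.53827855]
 [ 0.53547212 -0.5844584  -0.60965399 -0.27018081]
 [-0.42664297  0.43578651 -0.79250609  1.48731188]
 [ 0.          0.          0.          1.        ]]
top [[566.4994101    0.         311.01759003]
 [  0.         566.4994101  240.88253558]
 [  0.           0.           1.        ]] [[-0.00506456 -0.99978536  0.02008947  0.06137286]
 [-0.98052699  0.00102095 -0.19638171  0.68603479]
 [ 0.19631905 -0.02069286 -0.9803217   0.83437746]
 [ 0.          0.          0.          1.        ]]
```

View pics/scene0.png

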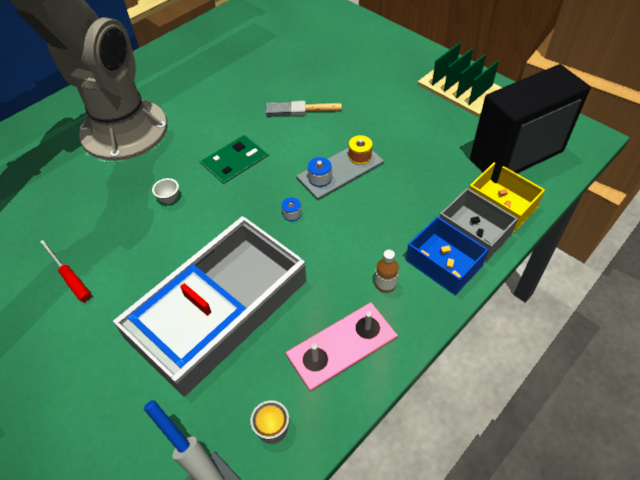

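View pics/top0.png

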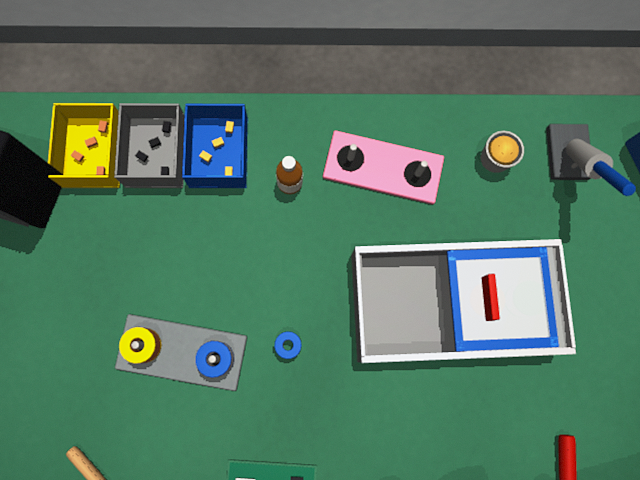

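The scene view shows the blue reel on the grey stand at (320,170) and the case at (212,300). In the top view:

| Thing | Top pixel | Choice |
|---|---|---|
| Blue reel on the grey stand | (214,360) | target |
| Small loose blue reel | (288,345) | look-alike, smaller |
| Blue bin | (214,145) | no |
| Yellow reel | (138,345) | stays |
| Pink stand with empty spindles | (383,168) | look-alike |
| Red handle | (490,297) | door |
| Open bay | (405,300) | placing spot |

The door closes towards image left, which is world +y.

```bash
cat > h.py <<'E'
import numpy as np, cv2
from cell import bot, optics
def ray(c,u,v,z):
    M=c["camera_from_world"];R=M[:3,:3];t=M[:3,3]
    o=-R.T@t; d=R.T@np.linalg.inv(c["mtx"])@np.array([u,v,1.])
    return o+d*(z-o[2])/d[2]
def proj(c,p):
    q=c["camera_from_world"]@np.r_[p,1]; q=c["mtx"]@q[:3]; return q[:2]/q[2]
def hsv(c): return cv2.cvtColor(c["img"],cv2.COLOR_RGB2HSV)
def blobs(m,amin=60):
    n,l,s,ce=cv2.connectedComponentsWithStats(m.astype(np.uint8))
    return [(i,s[i],ce[i]) for i in range(1,n) if s[i,4]>=amin],l
def world(c):
    z=c["z_map"];v,u=np.indices(z.shape);K=c["mtx"]
    P=np.stack([(u-K[0,2])/K[0,0]*z,(v-K[1,2])/K[1,1]*z,z],-1)
    M=c["camera_from_world"]; return (P-M[:3,3])@M[:3,:3]
E
python3 - <<'E'
from h import *
np.set_printoptions(precision=4,suppress=True)
for n in("top","scene"):
    c=optics.camera(n);H=hsv(c);W=world(c)
    h,s,v=H[...,0],H[...,1],H[...,2]
    for nm,m in (("blue",(h>100)&(h<125)&(s>150)),("red",((h<5)|(h>174))&(s>180)&(v>80)),("yel",(h>20)&(h<32)&(s>150))):
        bl,l=blobs(m)
        for i,st,ce in bl:
            zz=W[...,2][(l==i)&(c["z_map"]>0)]
            cn,_=cv2.findContours((l==i).astype(np.uint8),0,2); hull=cn[0]
            print(n,nm,st,ce.round(1),"zmed",np.percentile(zz,[10,50,95]).round(3) if len(zz) else None, "encl",cv2.minAreaRect(hull))
    if n=="top":
        W_=W
        g=(s<40)&(v>60)&(c["z_map"]>0)
        for lo,hi,t in((.066,.085,"frame"),(.008,.018,"plate")):
            m=g&(W[...,2]>lo)&(W[...,2]<hi)
            bl,l=blobs(m,300)
            for i,st,ce in bl:
                p=W[l==i]; r=cv2.minAreaRect(p[:,:2].astype(np.float32)*1000)
                print(t,st,"world rect mm",r,"z",np.median(p[:,2]))
    x=c["img"]
    cv2.imwrite(f"pics/crop_{n}.png",cv2.resize(x[300:400,100:310] if n=="top" else x[120:230,260:420],None,fx=3.5,fy=3.5)[:,:,::-1])
E
```

```text
top blue [ 182  103   66   85 4893] [214.3 145.4] zmed [0.002 0.007 0.06 ] encl ((214.42697143554688, 145.39443969726562), (64.38088989257812, 83.96080780029297), 0.8550974726676941)
top blue [626 133  14  40 308] [634.5 148.9] zmed [0.005 0.017 0.039] encl ((632.5, 152.5), (39.0, 13.0), 90.0)
top blue [593 161  43  35 624] [614.6 178.4] zmed [0.111 0.149 0.174] encl ((614.256103515625, 177.80490112304688), (47.63299560546875, 14.367987632751465), 38.65980911254883)
top blue [ 447  247  112  104 3152] [500.1 298.8] zmed [0.066 0.068 0.07 ] encl ((502.32763671875, 298.0689697265625), (102.11759948730469, 105.64091491699219), 86.633544921875)
top blue [274 332  28  27 502] [287.5 344.9] zmed [0.031 0.034 0.037] encl ((287.5, 345.0), (26.0, 27.0), 90.0)
top blue [196 341  35  37 862] [213.1 358.8] zmed [0.054 0.057 0.059] encl ((213.0, 359.0), (36.0, 34.0), 90.0)
top red [488 274  11  46 334] [492.9 296.7] zmed [0.1   0.102 0.105] encl ((492.8753967285156, 296.5657653808594), (45.27616882324219, 7.380277633666992), 83.9909896850586)
top red [559 435  17  45 710] [567.2 457.4] zmed [0.01
[... 2889 characters left out ...]
961608886719), (42.186485290527344, 12.629633903503418), 52.12501525878906)
scene red [181 284  30  31 321] [195.4 298.7] zmed [0.085 0.101 0.105] encl ((195.39413452148438, 298.62353515625), (39.58980941772461, 9.111080169677734), 40.601295471191406)
scene yel [349 136  23  17 279] [360.  144.2] zmed [0.053 0.056 0.059] encl ((360.0, 144.0), (16.0, 22.0), 90.0)
scene yel [ 470  162   75   70 2269] [509.  191.9] zmed [0.003 0.028 0.06 ] encl ((507.9407043457031, 191.1632080078125), (63.971290588378906, 51.20439147949219), 43.15238952636719)
scene yel [256 406  28  28 590] [269.5 419.5] zmed [0.048 0.053 0.057] encl ((269.25, 419.7500305175781), (25.455841064453125, 27.577163696289062), 45.0)
```

```bash
python3 - <<'E'
from h import *
np.set_printoptions(precision=4,suppress=True)
for n,(b,y,s) in {"top":((213.1,358.8),(137,344.8),(287.5,344.9)),"scene":((319.1,165.8),(360,144.2),(290.6,204.4))}.items():
    c=optics.camera(n);H=hsv(c);W=world(c);h,s_,v=H[...,0],H[...,1],H[...,2];z=W[...,2]
    for nm,p,zz in(("blue",b,.057),("yel",y,.057),("small",s,.034)):
        # fit: flange top pixels -> outer hull -> rays on plane -> min enclosing circle
        m=((h>100)&(h<125)&(s_>150)) if nm!="yel" else ((h>20)&(h<32)&(s_>150))
        bl,l=blobs(m); i=min(bl,key=lambda q:np.hypot(*(q[2]-p)))[0]
        m2=(l==i)&(z>zz-.006)
        q=np.argwhere(m2)[:,::-1]; P=np.array([ray(c,a,d,zz)[:2] for a,d in q])*1000
        print(n,nm,cv2.minEnclosingCircle(P.astype(np.float32)),P.mean(0))
    m=((h<5)|(h>174))&(s_>180)&(v>80)&(z>.097)
    bl,l=blobs(m); i=max(bl,key=lambda q:q[1][4])[0]
    q=np.argwhere(l==i)[:,::-1]; P=np.array([ray(c,a,d,.103)[:2] for a,d in q])*1000
    r=cv2.minAreaRect(P.astype(np.float32)); print("handle top",r)
    a=np.deg2rad(2.02);R=np.array([[np.cos(a),-np.sin(a)],[np.sin(a),np.cos(a)]]);o=np.array([593.3,-179.1])
    print("handle in case",R.T@(np.array(r[0])-o))
    if n=="top":
        m=(z>.064)&(s_<60)&(abs(W[...,0]-.50)<.08)&(W[...,1]>.15)&(W[...,1]<.38)
        for i,st,ce in blobs(m,3)[0]: print("spindle",ce,ray(c,*ce,.067)*1000)
a=np.deg2rad(2.02)
E
```

```text
top blue ((503.5955505371094, 210.50880432128906), 27.4290714263916) [503.4213 210.8155]
top yel ((524.904296875, 328.6382751464844), 27.931385040283203) [525.1887 328.3417]
top small ((524.698486328125, 96.24494934082031), 21.28573226928711) [524.7016  96.4937]
handle top ((593.4970703125, -213.89227294921875), (67.95081329345703, 11.148835182189941), 2.0681982040405273)
handle in case [ -1.0294 -34.7776]
spindle [135.4894 344.2128] [525.6528 328.1761  67.    ]
spindle [212.4348 358.3913] [503.8387 210.4367  67.    ]
scene blue ((506.2132873535156, 208.1500701904297), 27.907381057739258) [507.3405 207.1415]
scene yel ((528.5468139648438, 324.8763427734375), 28.715839385986328) [529.2236 324.0501]
scene small ((526.522216796875, 94.18533325195312), 20.965471267700195) [526.5899  93.8918]
handle top ((598.4744262695312, -218.6918487548828), (15.430052757263184, 71.41720581054688), 88.39933776855469)
handle in case [  3.7757 -39.7496]
```

View pics/crop_top.png

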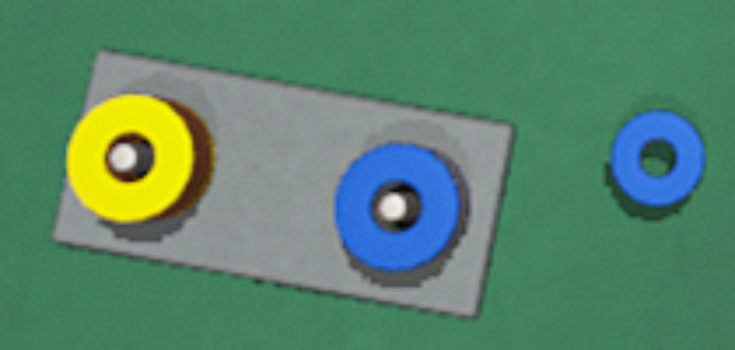

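View pics/crop_scene.png

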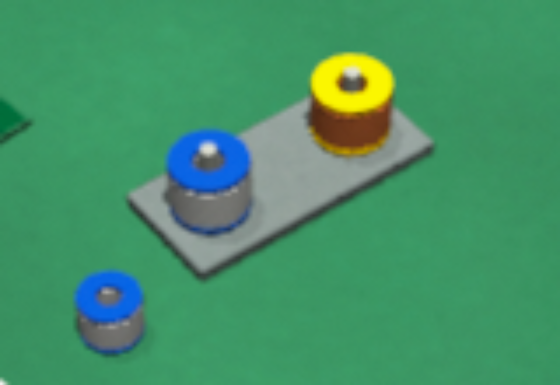

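Two views agree on the heights and on 56 mm for the blue reel, with the plan positions 2–5 mm apart. That puts the target at about (505, 209) mm, well inside the reach. The small one is 42 mm, so it is rejected. The jaws should close along the stand's x.

```bash
cat >> h.py <<'E'
from scipy.spatial.transform import Rotation as Ro
def plan(p,yaw,show=True):
    """p mm TCP target; yaw deg = world angle of tool y, tool pointing down; returns shift mm, rotvec"""
    s=bot.read_state(); q=s["tool_rot"]; R=Ro.from_quat(np.r_[q[1:],q[0]])
    a=np.deg2rad(yaw); y=np.array([np.cos(a),np.sin(a),0]); z=np.array([0,0,-1.]); x=np.cross(y,z)
    T=Ro.from_matrix(np.stack([x,y,z],1))
    d=R.inv().apply(np.array(p)-s["tcp_pos"]*1000); r=(R.inv()*T).as_rotvec()
    print("t",round(s["time_s"],2),"tcp",(s["tcp_pos"]*1000).round(1),"gap",round(s["finger_gap"]*1000,1),"F",s["contact_force"].round(1))
    print("shift",d.round(1),"dist",np.linalg.norm(d).round(1),"rot",r.round(3), "deg",np.rad2deg(np.linalg.norm(r)).round(1))
E
python3 - <<'E'
from h import *
plan((500,-200,230),-40); plan((505,209,200),-10.3)
E
```

```text
t 0.3 tcp [ 190.7 -621.2  231. ] gap 85.4 F [-0.3 -0.9 -0.8]
shift [ 419.3 -311.9    1.1] dist 522.6 rot [-0.001 -0.    -0.575] deg 32.9
t 0.3 tcp [ 190.7 -621.2  231. ] gap 85.4 F [-0.3 -0.9 -0.8]
shift [ 544.1 -701.4   31.3] dist 888.3 rot [-1.000e-03 -0.000e+00 -1.093e+00] deg 62.6
```

drive_tool(deltas=[[[0, 42, -31, 0, 0, 0, -0.06], [0, 84, -62, 0, 0, 0, -0.12], [0, 126, -94, 0, 0, 0, -0.17], [0, 168, -125, 0, 0, 0, -0.23], [0, 210, -156, 0, 0, 0, -0.29]]])

```text
time_s: 0.92
tcp_pos: [0.3465, -0.409, 0.2313]
tool_rot: [-0.0, 0.957, 0.291, 0.0]
contact_force: [0.8, -1.0, 0.7]
finger_gap: 0.0855
```

```bash
python3 - <<'E'
from h import *
plan((500,-200,230),-40);plan((500,0,210),-25)
E
```

```text
t 0.93 tcp [ 346.5 -409.   231.3] gap 85.5 F [ 0.8 -1.   0.7]
shift [243.8 -88.3   1.3] dist 259.3 rot [ 0.    -0.    -0.283] deg 16.2
t 0.93 tcp [ 346.5 -409.   231.3] gap 85.5 F [ 0.8 -1.   0.7]
shift [ 355.  -254.6   21.3] dist 437.4 rot [ 0.    -0.    -0.545] deg 31.2
```

drive_tool(deltas=[[[0, 49, -18, 0, 0, 0, -0.06], [0, 98, -35, 0, 0, 0, -0.11], [0, 146, -53, 0, 0, 0, -0.17], [0, 195, -71, 0, 0, 0, -0.22], [0, 244, -88, 0, 0, 0, -0.28]]])

```text
time_s: 1.55
tcp_pos: [0.5012, -0.1988, 0.2315]
tool_rot: [0.0, 0.907, 0.422, 0.0]
contact_force: [0.2, -0.4, 0.4]
finger_gap: 0.0854
```

```bash
python3 - <<'E'
from h import *
plan((500,0,210),-25)
E
```

```text
t 1.55 tcp [ 501.2 -198.8  231.5] gap 85.4 F [ 0.2 -0.4  0.4]
shift [ 151.4 -128.9   21.5] dist 200.0 rot [ 0.001 -0.    -0.263] deg 15.1
```

drive_tool(deltas=[[[0, 38, -32, 0, 0, 0, -0.07], [0, 76, -64, 0, 0, 0, -0.13], [0, 114, -96, 0, 0, 0, -0.2], [0, 151, -129, 0, 0, 0, -0.26], [0, 190, -161, 0, 0, 0, -0.33]]])

```text
time_s: 2.17
tcp_pos: [0.5001, 0.0515, 0.2316]
tool_rot: [0.001, 0.824, 0.566, 0.0]
contact_force: [0.7, 0.3, -0.2]
finger_gap: 0.0854
```

```bash
python3 - <<'E'
from h import *
plan((505,209,150),-10.3)
E
```

```text
t 2.17 tcp [500.1  51.5 231.6] gap 85.4 F [ 0.7  0.3 -0.2]
shift [148.7 -52.1  81.5] dist 177.4 rot [ 0.002  0.    -0.188] deg 10.8
```

drive_tool(deltas=[[[0, 40, -14, 20, 0, 0, -0.05], [0, 80, -28, 40, 0, 0, -0.1], [0, 115, -40, 60, 0, 0, -0.15], [0, 149, -52, 81, 0, 0, -0.19], [0, 149, -52, 81, 0, 0, -0.19]]])

```text
time_s: 2.8
tcp_pos: [0.5033, 0.2123, 0.1491]
tool_rot: [-0.001, 0.765, 0.644, -0.001]
contact_force: [0.6, 0.1, 0.1]
finger_gap: 0.0856
```

```bash
python3 - <<'E'
from h import *
plan((505,209,20),-10.3)
for n in("scene","top"):
    c=optics.camera(n); x=c["img"][100:260,230:430] if n=="scene" else c["img"][270:430,100:320]
    cv2.imwrite(f"pics/pre_{n}.png",cv2.resize(x,None,fx=3,fy=3)[:,:,::-1])
E
```

```text
t 2.8 tcp [503.3 212.3 149.1] gap 85.6 F [0.6 0.1 0.1]
shift [ -3.    2.5 129.1] dist 129.2 rot [-0.002 -0.     0.008] deg 0.5
```

View pics/pre_scene.png

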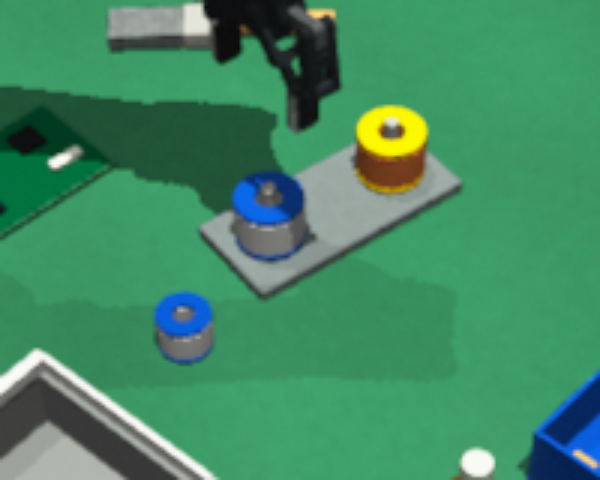

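View pics/pre_top.png

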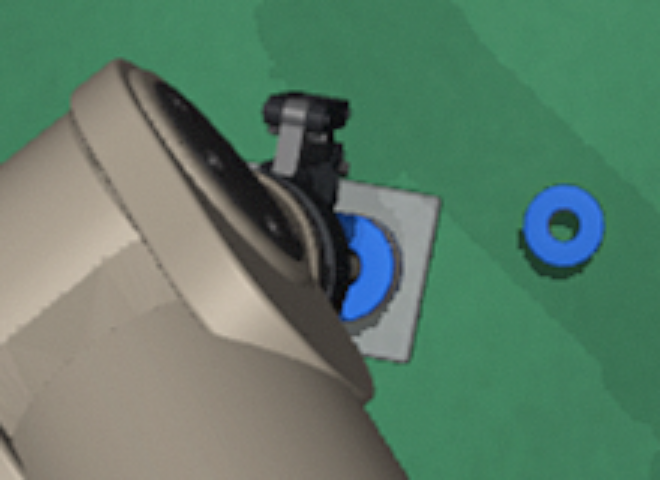

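The gripper hovers over the blue reel, at scene crop (268,215), with the jaws straddling it along the stand's x and well away from the yellow reel. Now I descend.

drive_tool(deltas=[[[0, -1, 1, 28, 0, 0, 0.008], [0, -3, 2, 56, 0, 0, 0.008], [0, -3, 2, 84, 0, 0, 0.008], [0, -3, 2, 107, 0, 0, 0.008], [0, -3, 2, 110, 0, 0, 0.008]]])

```text
time_s: 3.52
tcp_pos: [0.5065, 0.2031, 0.0396]
tool_rot: [0.001, 0.77, 0.638, -0.001]
contact_force: [0.3, -0.3, -0.1]
finger_gap: 0.0854
```

```bash
python3 - <<'E'
from h import *
plan((505,209,20),-10.3)
E
```

```text
t 3.52 tcp [506.5 203.1  39.6] gap 85.4 F [ 0.3 -0.3 -0.1]
shift [ 5.5 -2.6 19.6] dist 20.6 rot [-0.     0.003 -0.008] deg 0.5
```

drive_tool(deltas=[[[0, 5, -2, 7, 0, 0, 0], [0, 5, -2, 14, 0, 0, 0], [0, 5, -2, 19, 0, 0, 0], [0, 5, -2, 19, 0, 0, 0]]])

```text
time_s: 4.03
tcp_pos: [0.5053, 0.2082, 0.0204]
tool_rot: [0.001, 0.77, 0.638, -0.002]
contact_force: [0.2, -0.2, -0.3]
finger_gap: 0.0853
```

```bash
python3 - <<'E'
from h import *
plan((505,209,20),-10.3)
E
```

```text
t 4.03 tcp [505.3 208.2  20.4] gap 85.3 F [ 0.2 -0.2 -0.3]
shift [ 0.7 -0.4  0.4] dist 0.9 rot [-0.001  0.004 -0.008] deg 0.5
```

drive_tool(deltas=[[[60, 0, 0, 0, 0, 0, 0], [100, 0, 0, 0, 0, 0, 0], [160, 0, 0, 0, 0, 0, 0], [255, 0, 0, 0, 0, 0, 0], [255, 0, 0, 0, 0, 0, 0]]])

```text
time_s: 4.65
tcp_pos: [0.5049, 0.2085, 0.0211]
tool_rot: [0.001, 0.77, 0.638, -0.002]
contact_force: [-2.3, -1.4, 5.5]
finger_gap: 0.0548
```

drive_tool(deltas=[[[255, 0, 0, 0, 0, 0, 0], [255, 0, 0, 0, 0, 0, 0]]])

```text
time_s: 4.9
tcp_pos: [0.5049, 0.2085, 0.0212]
tool_rot: [0.001, 0.77, 0.638, -0.002]
contact_force: [-1.7, 0.2, 0.9]
finger_gap: 0.0553
```

```bash
python3 - <<'E'
from h import *
plan((505,209,60),-10.3)
E
```

```text
t 4.9 tcp [504.9 208.5  21.2] gap 55.3 F [-1.7  0.2  0.9]
shift [  0.3  -0.  -38.8] dist 38.8 rot [-0.001  0.004 -0.008] deg 0.5
```

The gap of 55 mm matches the 56 mm reel, so it is gripped. I lift straight up.

drive_tool(deltas=[[[255, 0, 0, -10, 0, 0, 0], [255, 0, 0, -25, 0, 0, 0], [255, 0, 0, -40, 0, 0, 0], [255, 0, 0, -60, 0, 0, 0], [255, 0, 0, -80, 0, 0, 0]]])

```text
time_s: 5.52
tcp_pos: [0.5052, 0.2089, 0.1029]
tool_rot: [0.001, 0.77, 0.638, -0.001]
contact_force: [0.3, 0.4, -2.7]
finger_gap: 0.0552
```

```bash
python3 - <<'E'
from h import *
plan((505,209,140),-10.3)
for n in("scene",):
    c=optics.camera(n); x=c["img"][60:260,230:430]
    cv2.imwrite(f"pics/lift_{n}.png",cv2.resize(x,None,fx=3,fy=3)[:,:,::-1])
E
```

```text
t 5.53 tcp [505.2 208.9 102.9] gap 55.2 F [ 0.3  0.4 -2.7]
shift [ -0.1  -0.3 -37.1] dist 37.1 rot [-0.     0.004 -0.008] deg 0.5
```

View pics/lift_scene.png

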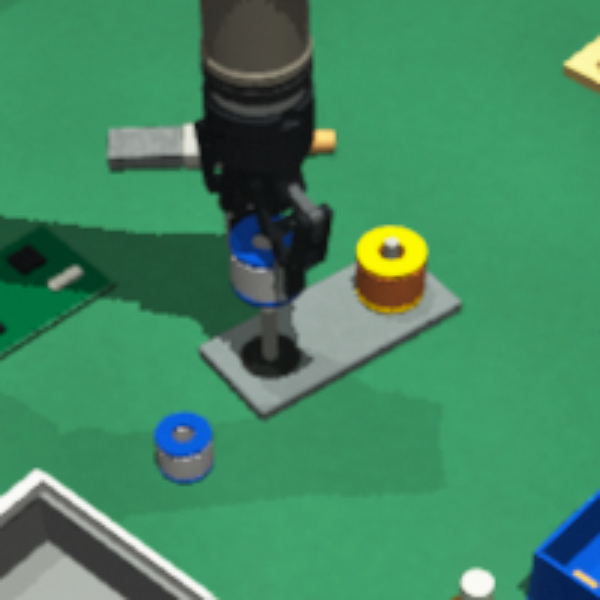

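The reel hangs clear of the spindle, upright in the jaws at crop (262,262). The yellow reel is untouched. Now I carry it to the bay.

```bash
python3 - <<'E'
from h import *
plan((592,-91,150),2)
E
```

```text
t 5.58 tcp [507.  210.  105.5] gap 55.1 F [ 0.5 -0.3 -1.1]
shift [-279.9  139.9  -43.5] dist 315.9 rot [ 0.004  0.002 -0.223] deg 12.8
```

drive_tool(deltas=[[[255, -8, 4, -25, 0, 0, 0], [255, -45, 22, -44, 0, 0, -0.04], [255, -85, 42, -44, 0, 0, -0.07], [255, -125, 62, -44, 0, 0, -0.1], [255, -165, 82, -44, 0, 0, -0.13]]])

```text
time_s: 6.2
tcp_pos: [0.5568, 0.0312, 0.1506]
tool_rot: [0.002, 0.727, 0.687, 0.001]
contact_force: [0.5, -0.1, -2.8]
finger_gap: 0.0546
```

```bash
python3 - <<'E'
from h import *
plan((592,-91,150),2)
E
```

```text
t 6.2 tcp [556.8  31.2 150.6] gap 54.6 F [ 0.5 -0.1 -2.8]
shift [-120.    42.     1.1] dist 127.2 rot [ 0.004  0.002 -0.092] deg 5.3
```

drive_tool(deltas=[[[255, -40, 14, 0, 0, 0, -0.03], [255, -75, 26, 0, 0, 0, -0.06], [255, -105, 37, 0, 0, 0, -0.09], [255, -120, 42, 0, 0, 0, -0.09], [255, -120, 42, 0, 0, 0, -0.09]]])

```text
time_s: 6.82
tcp_pos: [0.5919, -0.0917, 0.151]
tool_rot: [0.002, 0.696, 0.718, 0.001]
contact_force: [0.1, 0.3, -2.3]
finger_gap: 0.0552
```

```bash
python3 - <<'E'
from h import *
plan((592,-91,60),2)
for n in("scene","top"):
    c=optics.camera(n); x=c["img"][150:390,100:340] if n=="scene" else c["img"][200:400,320:600]
    cv2.imwrite(f"pics/over_{n}.png",cv2.resize(x,None,fx=2.4,fy=2.4)[:,:,::-1])
E
```

```text
t 6.83 tcp [591.9 -91.7 151. ] gap 55.2 F [ 0.1  0.3 -2.3]
shift [ 0.9 -0.2 91. ] dist 91.1 rot [ 0.004  0.002 -0.004] deg 0.3
```

View pics/over_scene.png

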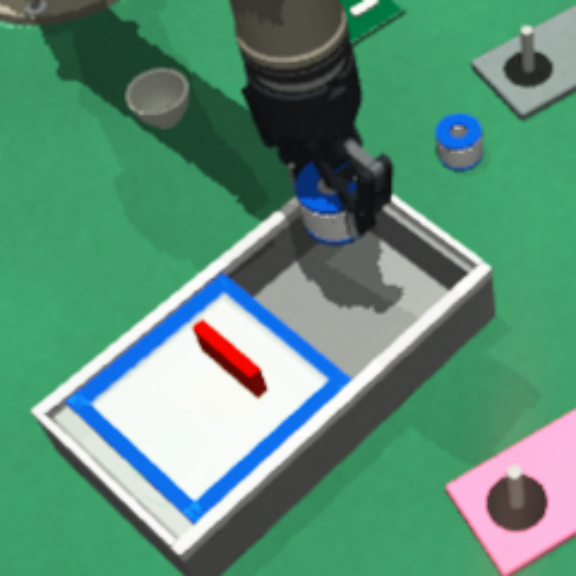

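View pics/over_top.png

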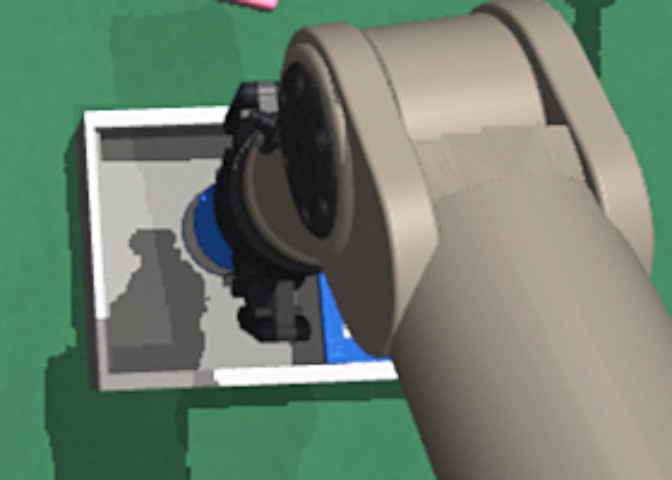

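The reel is above the bay, clear of the walls and the door's front edge, and central across the width. I lower it.

drive_tool(deltas=[[[255, 1, 0, 25, 0, 0, 0], [255, 1, 0, 50, 0, 0, 0], [255, 1, 0, 75, 0, 0, 0], [255, 1, 0, 100, 0, 0, 0], [255, 1, 0, 115, 0, 0, 0]]])

```text
time_s: 7.55
tcp_pos: [0.5913, -0.0857, 0.0351]
tool_rot: [0.001, 0.694, 0.72, 0.001]
contact_force: [0.7, -1.2, -3.6]
finger_gap: 0.0546
```

```bash
python3 - <<'E'
from h import *
plan((592,-91,14.2),2)
E
```

```text
t 7.55 tcp [591.3 -85.7  35.1] gap 54.6 F [ 0.7 -1.2 -3.6]
shift [-5.3  0.4 20.9] dist 21.6 rot [ 0.002 -0.     0.003] deg 0.2
```

drive_tool(deltas=[[[255, 0, 0, 5, 0, 0, 0], [255, 0, 0, 10, 0, 0, 0], [255, 0, 0, 14, 0, 0, 0], [255, 0, 0, 17, 0, 0, 0], [255, 0, 0, 18, 0, 0, 0]]])

```text
time_s: 8.18
tcp_pos: [0.5914, -0.0859, 0.0172]
tool_rot: [0.001, 0.694, 0.72, 0.001]
contact_force: [-0.0, -0.1, -2.4]
finger_gap: 0.0551
```

drive_tool(deltas=[[[255, 0, 0, 1, 0, 0, 0], [255, 0, 0, 2, 0, 0, 0]]])

```text
time_s: 8.43
tcp_pos: [0.5915, -0.086, 0.0153]
tool_rot: [0.001, 0.694, 0.72, 0.001]
contact_force: [0.3, -0.3, -3.9]
finger_gap: 0.0547
```

drive_tool(deltas=[[[255, 0, 0, 0.7, 0, 0, 0], [255, 0, 0, 1.4, 0, 0, 0]]])

```text
time_s: 8.68
tcp_pos: [0.5916, -0.0859, 0.0142]
tool_rot: [0.001, 0.694, 0.72, 0.001]
contact_force: [-0.6, -0.0, 2.3]
finger_gap: 0.055
```

The force turned from −3.5 to +2.3 N at the expected height, so the reel is standing on the floor. I release it.

drive_tool(deltas=[[[110, 0, 0, 0, 0, 0, 0], [80, 0, 0, 0, 0, 0, 0], [40, 0, 0, 0, 0, 0, 0], [0, 0, 0, 0, 0, 0, 0], [0, 0, 0, 0, 0, 0, 0]]])

```text
time_s: 9.3
tcp_pos: [0.5918, -0.0859, 0.0143]
tool_rot: [0.001, 0.694, 0.72, 0.001]
contact_force: [0.2, -0.7, -0.0]
finger_gap: 0.0855
```

drive_tool(deltas=[[[0, 0, 0, -8, 0, 0, 0], [0, 0, 0, -30, 0, 0, 0], [0, 0, 0, -60, 0, 0, 0], [0, 0, 0, -95, 0, 0, 0], [0, 0, 0, -130, 0, 0, 0]]])

```text
time_s: 9.93
tcp_pos: [0.5914, -0.0858, 0.146]
tool_rot: [0.001, 0.694, 0.72, 0.001]
contact_force: [-0.2, -0.4, -0.4]
finger_gap: 0.0851
```

```bash
python3 - <<'E'
from h import *
plan((596,-260,150),2)
for n in("scene","top"):
    c=optics.camera(n); x=c["img"][150:390,100:340] if n=="scene" else c["img"][200:400,320:600]
    cv2.imwrite(f"pics/rel_{n}.png",cv2.resize(x,None,fx=2.4,fy=2.4)[:,:,::-1])
E
```

```text
t 9.93 tcp [591.4 -85.8 146. ] gap 85.1 F [-0.2 -0.4 -0.4]
shift [-174.2   -1.9   -4. ] dist 174.3 rot [0.004 0.    0.003] deg 0.3
```

View pics/rel_scene.png

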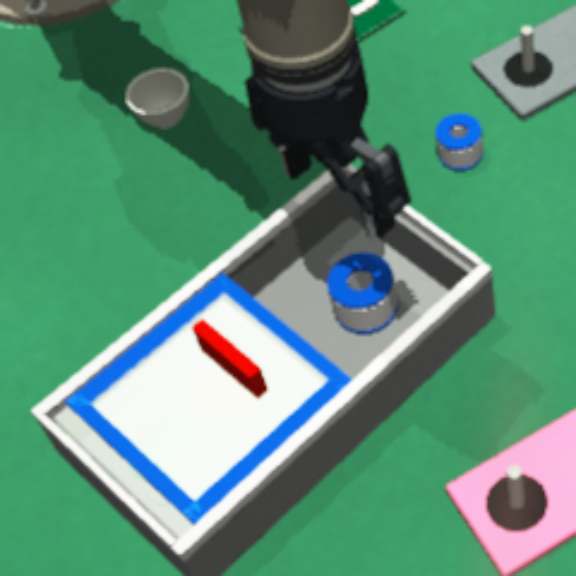

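The reel stands upright in the bay at crop (362,292). Next I go behind the red bar with the fingers shut.

drive_tool(deltas=[[[255, -25, -1, -5, 0, 0, 0], [255, -65, -1, -5, 0, 0, 0], [255, -105, -2, -5, 0, 0, 0], [255, -145, -2, -5, 0, 0, 0], [255, -170, -2, -5, 0, 0, 0]]])

```text
time_s: 10.65
tcp_pos: [0.5982, -0.2582, 0.1541]
tool_rot: [0.005, 0.695, 0.719, 0.003]
contact_force: [0.6, -0.7, 0.5]
finger_gap: -0.0001
```

drive_tool(deltas=[[[255, 0, 0, 0, 0, 0, 0], [255, 0, 0, 0, 0, 0, 0]]])

```text
time_s: 10.9
tcp_pos: [0.5983, -0.2561, 0.154]
tool_rot: [0.004, 0.694, 0.72, 0.004]
contact_force: [-1.0, 1.3, -0.2]
finger_gap: -0.0
```

```bash
python3 - <<'E'
from h import *
plan((596,-254,80),2)
for n in("scene","top"):
    c=optics.camera(n); x=c["img"][150:390,60:340] if n=="scene" else c["img"][200:400,320:600]
    cv2.imwrite(f"pics/beh_{n}.png",cv2.resize(x,None,fx=2.4,fy=2.4)[:,:,::-1])
E
```

```text
t 10.9 tcp [ 598.3 -256.1  154. ] gap -0.0 F [-1.   1.3 -0.2]
shift [ 2.2 -3.1 73.9] dist 74.0 rot [0.011 0.    0.002] deg 0.6
```

View pics/beh_scene.png

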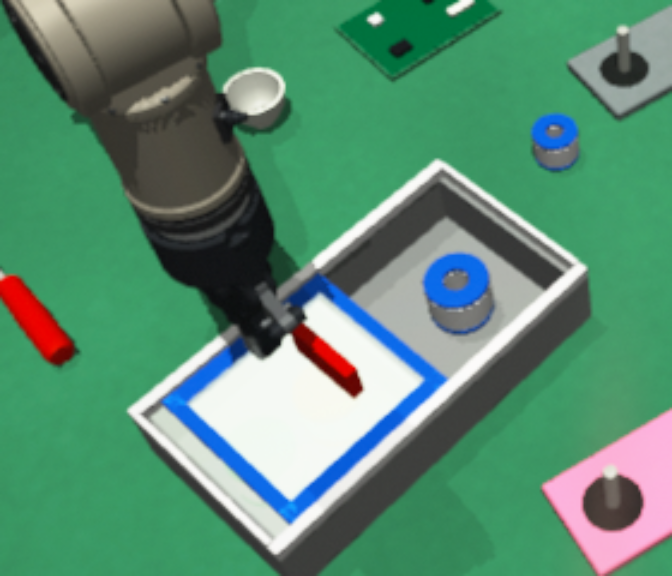

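View pics/beh_top.png

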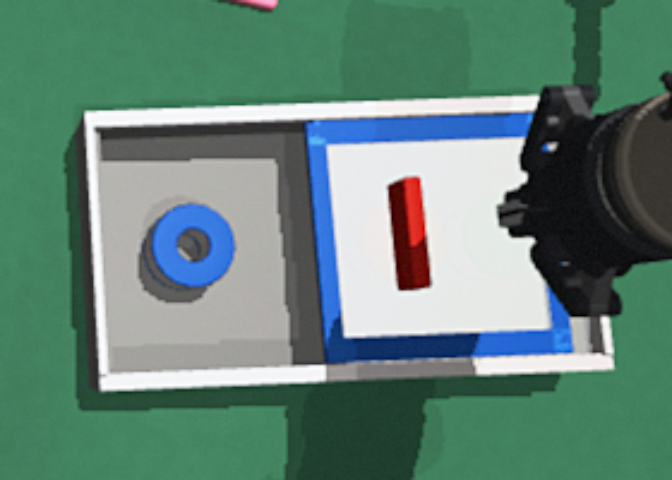

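The reel sits upright, seen from above at crop (192,245). The shut fingers are just behind the red bar (410,235) and central on it. I go down to z = 80.

drive_tool(deltas=[[[255, 1, -2, 20, 0, 0, 0], [255, 1, -3, 40, 0, 0, 0], [255, 1, -3, 58, 0, 0, 0], [255, 1, -3, 70, 0, 0, 0], [255, 1, -3, 73, 0, 0, 0]]])

```text
time_s: 11.62
tcp_pos: [0.5959, -0.2545, 0.08]
tool_rot: [0.003, 0.693, 0.721, 0.004]
contact_force: [-0.5, 0.0, -0.0]
finger_gap: -0.0
```

```bash
python3 - <<'E'
from h import *
plan((595.5,-240,80),2)
E
```

```text
t 11.62 tcp [ 595.9 -254.5   80. ] gap -0.0 F [-0.5  0.  -0. ]
shift [14.5  0.1  0. ] dist 14.5 rot [0.01  0.    0.003] deg 0.6
```

drive_tool(deltas=[[[255, 4, 0, 0, 0, 0, 0], [255, 8, 0, 0, 0, 0, 0], [255, 12, 0, 0, 0, 0, 0], [255, 16, 0, 0, 0, 0, 0], [255, 20, 0, 0, 0, 0, 0]]])

```text
time_s: 12.25
tcp_pos: [0.5952, -0.2342, 0.0802]
tool_rot: [0.004, 0.693, 0.721, 0.004]
contact_force: [0.8, -0.4, 0.8]
finger_gap: -0.0001
```

drive_tool(deltas=[[[255, 4, 0, 0, 0, 0, 0], [255, 8, 0, 0, 0, 0, 0], [255, 13, 0, 0, 0, 0, 0], [255, 18, 0, 0, 0, 0, 0], [255, 24, 0, 0, 0, 0, 0]]])

```text
time_s: 12.88
tcp_pos: [0.5943, -0.2101, 0.0802]
tool_rot: [0.004, 0.693, 0.72, 0.004]
contact_force: [0.9, -3.6, -0.8]
finger_gap: 0.0001
```

```bash
python3 - <<'E'
from h import *
plan((592,-110,80),2)
c=optics.camera("scene"); x=c["img"][150:390,60:340]
cv2.imwrite(f"pics/push1.png",cv2.resize(x,None,fx=2.4,fy=2.4)[:,:,::-1])
E
```

```text
t 12.88 tcp [ 594.3 -210.1   80.2] gap 0.1 F [ 0.9 -3.6 -0.8]
shift [100.1   1.5   0.2] dist 100.1 rot [0.01  0.    0.003] deg 0.6
```

View pics/push1.png

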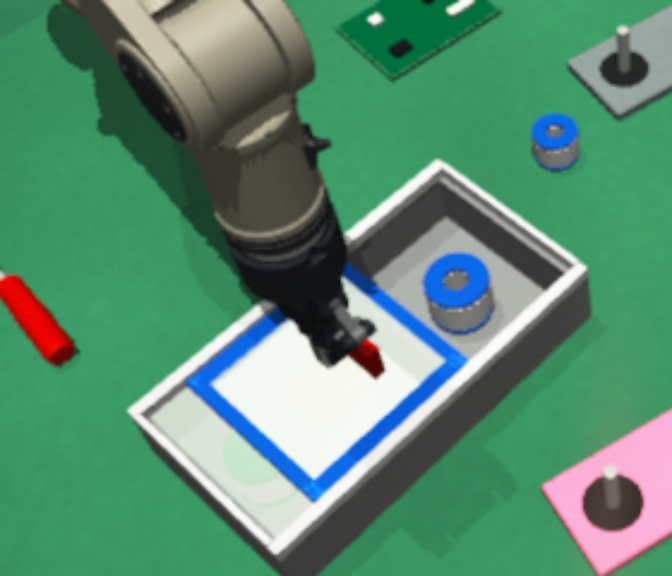

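The fingers are on the bar, the door is sliding and the force is 3.6 N, as expected. I keep pushing and slow down near the end.

drive_tool(deltas=[[[255, 6, 0, 0, 0, 0, 0], [255, 13, 0, 0, 0, 0, 0], [255, 20, 0, 0, 0, 0, 0], [255, 27, 0, 0, 0, 0, 0], [255, 34, 0, 0, 0, 0, 0]]])

```text
time_s: 13.55
tcp_pos: [0.593, -0.1741, 0.0802]
tool_rot: [0.003, 0.693, 0.721, 0.004]
contact_force: [1.7, -4.2, -1.8]
finger_gap: 0.0002
```

drive_tool(deltas=[[[255, 7, 0, 0, 0, 0, 0], [255, 14, 0, 0, 0, 0, 0], [255, 21, 0, 0, 0, 0, 0], [255, 28, 0, 0, 0, 0, 0], [255, 34, 0, 0, 0, 0, 0]]])

```text
time_s: 14.18
tcp_pos: [0.5917, -0.1395, 0.0803]
tool_rot: [0.003, 0.693, 0.721, 0.004]
contact_force: [2.9, -3.2, -1.4]
finger_gap: 0.0002
```

drive_tool(deltas=[[[255, 5, 0, 0, 0, 0, 0], [255, 9, 0, 0, 0, 0, 0], [255, 13, 0, 0, 0, 0, 0], [255, 17, 0, 0, 0, 0, 0], [255, 20, 0, 0, 0, 0, 0]]])

```text
time_s: 14.8
tcp_pos: [0.5909, -0.1192, 0.0803]
tool_rot: [0.003, 0.693, 0.721, 0.004]
contact_force: [1.0, -2.4, -1.8]
finger_gap: 0.0003
```

```bash
python3 - <<'E'
from h import *
plan((592,-92,80),2)
c=optics.camera("scene"); x=c["img"][150:390,60:340]
cv2.imwrite(f"pics/push2.png",cv2.resize(x,None,fx=2.4,fy=2.4)[:,:,::-1])
E
```

```text
t 14.8 tcp [ 590.9 -119.2   80.3] gap 0.3 F [ 1.  -2.4 -1.8]
shift [27.2  2.2  0.3] dist 27.3 rot [ 0.01  -0.001  0.005] deg 0.6
```

View pics/push2.png

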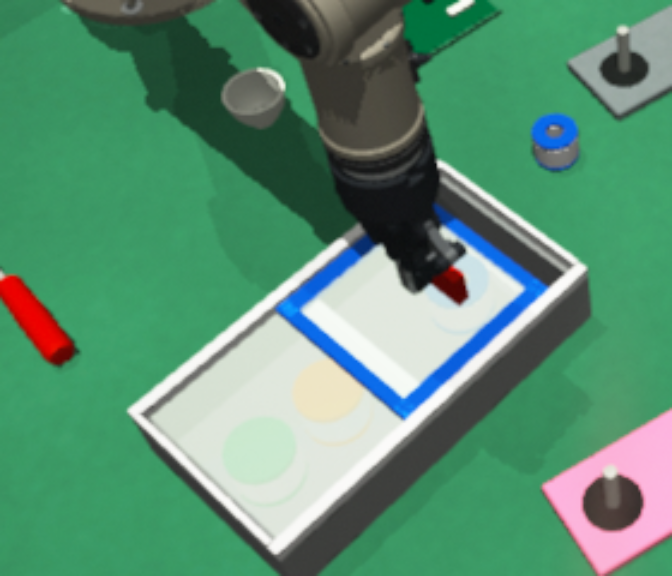

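drive_tool(deltas=[[[255, 3, 0, 0, 0, 0, 0], [255, 6, 0, 0, 0, 0, 0], [255, 9, 0, 0, 0, 0, 0], [255, 12, 0, 0, 0, 0, 0], [255, 15, 0, 0, 0, 0, 0]]])

```text
time_s: 15.48
tcp_pos: [0.5903, -0.1035, 0.0804]
tool_rot: [0.003, 0.693, 0.721, 0.004]
contact_force: [2.0, -2.5, -1.8]
finger_gap: 0.0002
```

drive_tool(deltas=[[[255, 1.5, 0, 0, 0, 0, 0], [255, 3, 0, 0, 0, 0, 0], [255, 4.5, 0, 0, 0, 0, 0], [255, 6, 0, 0, 0, 0, 0], [255, 7.5, 0, 0, 0, 0, 0]]])

```text
time_s: 16.1
tcp_pos: [0.59, -0.096, 0.0804]
tool_rot: [0.003, 0.693, 0.721, 0.004]
contact_force: [1.7, -3.2, -1.7]
finger_gap: -0.0001
```

drive_tool(deltas=[[[255, 1.5, 0, 0, 0, 0, 0], [255, 3, 0, 0, 0, 0, 0], [255, 4.5, 0, 0, 0, 0, 0]]])

```text
time_s: 16.48
tcp_pos: [0.5898, -0.0914, 0.0804]
tool_rot: [0.003, 0.693, 0.721, 0.004]
contact_force: [1.2, -2.2, -0.6]
finger_gap: -0.0
```

drive_tool(deltas=[[[255, 1.5, 0, 0, 0, 0, 0], [255, 3, 0, 0, 0, 0, 0], [255, 4.5, 0, 0, 0, 0, 0]]])

```text
time_s: 16.85
tcp_pos: [0.5897, -0.0908, 0.0804]
tool_rot: [0.005, 0.693, 0.721, 0.002]
contact_force: [2.2, -9.8, -1.4]
finger_gap: 0.0003
```

```bash
python3 - <<'E'
from h import *
plan((592,-80,80),2)
c=optics.camera("scene"); x=c["img"][150:350,160:340]
cv2.imwrite(f"pics/push3.png",cv2.resize(x,None,fx=3,fy=3)[:,:,::-1])
E
```

```text
t 16.85 tcp [589.7 -90.8  80.4] gap 0.3 F [ 2.2 -9.8 -1.4]
shift [10.7  2.7  0.4] dist 11.1 rot [0.01  0.004 0.004] deg 0.7
```

View pics/push3.png

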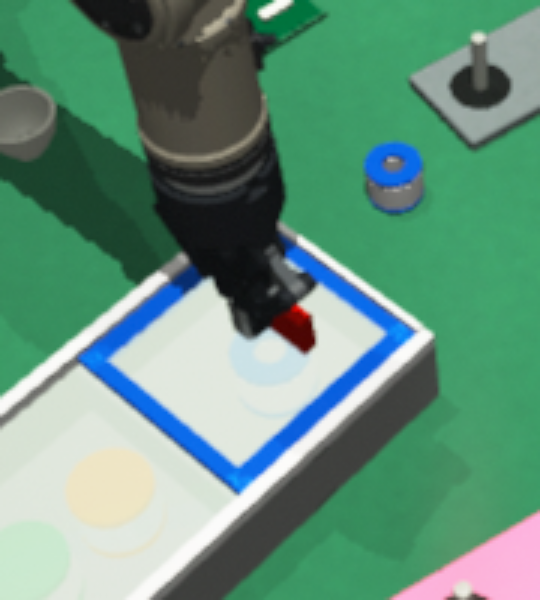

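The door's blue edge now meets the end frame and the force jumped to 9.8 N. A small extra push will confirm the stop.

drive_tool(deltas=[[[255, 2, 0, 0, 0, 0, 0], [255, 4, 0, 0, 0, 0, 0]]])

```text
time_s: 17.15
tcp_pos: [0.5897, -0.0909, 0.0805]
tool_rot: [0.007, 0.694, 0.72, 0.001]
contact_force: [2.3, -11.0, -1.9]
finger_gap: -0.0002
```

The tool did not move further, so that is a hard stop. I back off and lift.

drive_tool(deltas=[[[255, -3, 0, 0, 0, 0, 0], [255, -8, 0, 0, 0, 0, 0], [255, -14, 0, 0, 0, 0, 0], [255, -15, 0, -10, 0, 0, 0], [255, -15, 0, -40, 0, 0, 0]]])

```text
time_s: 17.77
tcp_pos: [0.5885, -0.1053, 0.12]
tool_rot: [0.005, 0.694, 0.72, -0.0]
contact_force: [0.8, -0.5, 0.4]
finger_gap: -0.0001
```

drive_tool(deltas=[[[255, 0, 0, -40, 0, 0, 0], [255, -30, -20, -80, 0, 0, 0], [255, -80, -40, -100, 0, 0, 0], [255, -130, -60, -100, 0, 0, 0], [255, -180, -80, -100, 0, 0, 0]]])

```text
time_s: 18.4
tcp_pos: [0.5141, -0.2885, 0.2223]
tool_rot: [0.006, 0.694, 0.72, 0.0]
contact_force: [0.8, 0.3, -0.4]
finger_gap: 0.0002
```

```bash
python3 - <<'E'
from h import *
plan((592,-80,80),2)
for n in("scene","top"):
    c=optics.camera(n);cv2.imwrite(f"pics/fin_{n}.png",c["img"][:,:,::-1])
    x=c["img"][180:380,100:320] if n=="scene" else c["img"][220:380,340:600]
    cv2.imwrite(f"pics/finc_{n}.png",cv2.resize(x,None,fx=3,fy=3)[:,:,::-1])
    H=hsv(c);W=world(c);h,s_,v=H[...,0],H[...,1],H[...,2]
    m=((h<5)|(h>174))&(s_>180)&(v>80)&(W[...,2]>.097)
    bl,l=blobs(m,30)
    for i,st,ce in bl:
        P=np.array([ray(c,a,d,.103)[:2] for d,a in np.argwhere(l==i)])*1000
        r=cv2.minAreaRect(P.astype(np.float32)); a=np.deg2rad(2.02);R=np.array([[np.cos(a),-np.sin(a)],[np.sin(a),np.cos(a)]])
        print(n,"handle case",R.T@(np.array(r[0])-[593.3,-179.1]),r)
E
```

```text
t 18.4 tcp [ 514.1 -288.5  222.3] gap 0.2 F [ 0.8  0.3 -0.4]
shift [206.6  84.3 141.3] dist 264.1 rot [0.009 0.008 0.002] deg 0.7
scene handle case [  4.12333856 100.61315955] ((593.8743286132812, -78.40402221679688), (71.3035888671875, 14.699393272399902), 2.152510166168213)
top handle case [ -1.52057931 106.84425259] ((588.0142822265625, -72.37574005126953), (67.73101043701172, 11.011640548706055), 1.9831843376159668)
```

View pics/fin_scene.png

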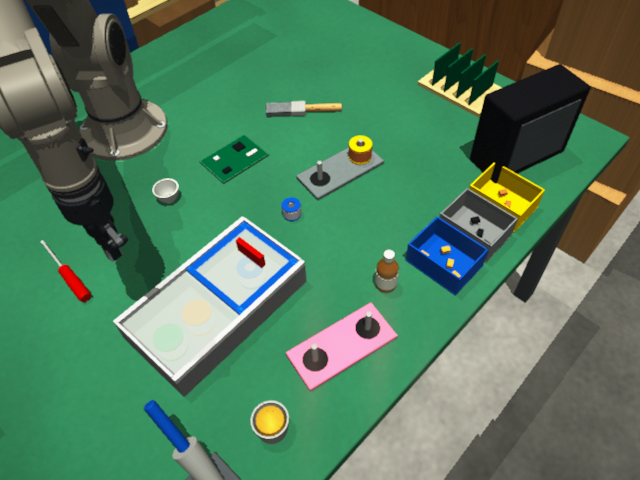

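View pics/finc_top.png

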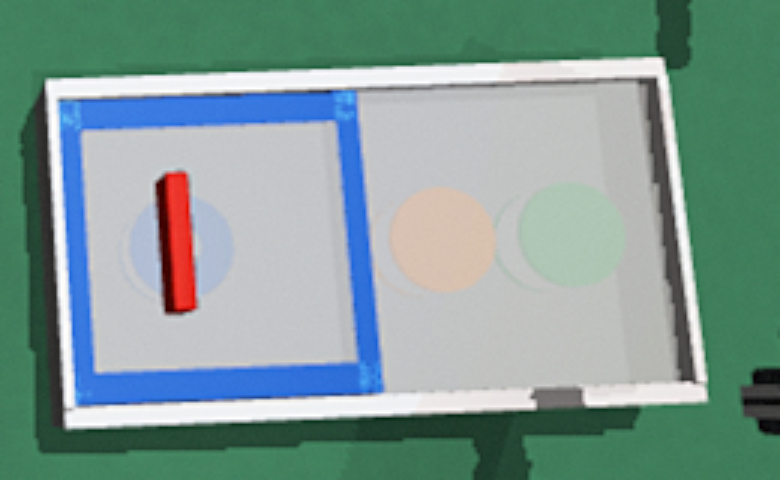

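View pics/finc_scene.png

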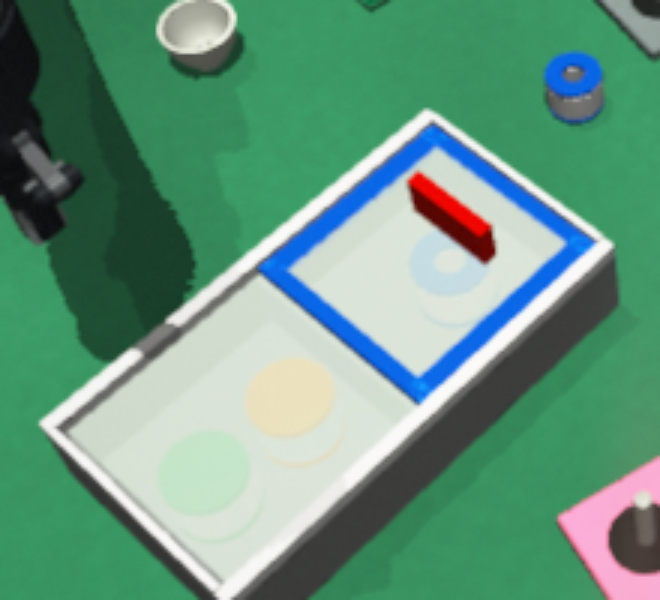

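The final pictures show the door flush with the end frame after 141 mm of travel. The blue reel stands under it, the yellow reel is on its spindle, and the arm is clear.

```bash
python3 -c "
from cell import bot
print(bot.job_done())"
```

```text
the job is handed in; nothing more can be done
None
```

The blue reel is standing in the bay of the dry-storage case, the sliding door is closed, and the job is handed in. It took about 18.5 s of the 56 s allowed.

- **Reel:** I lifted the larger blue reel straight up off its spindle on the grey stand. I lowered it until the force changed from about −3.5 to +2.3 N at the expected height, then let go. Pictures taken after release, and again through the closed door, show it upright.
- **Door:** I pushed the red bar at 56 mm/s or less, slowing to about 12 mm/s at the end. It stopped against the frame: the force rose from about 3 to 11 N and the tool did not move any further. The bar travelled about 141 mm in both views, and the door's edge looks flush with the end frame.
- **Everything else:** The yellow reel is still on its spindle, and the look-alikes were not touched. The arm is clear, with a contact force of about 0. The highest force I read was about 11 N.
- **Disagreement:** The two cameras placed the same points 3 to 7 mm apart. I used positions between the two for the reel and the door handle. No check failed.

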